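Pull out both flap supports, then fold the feeding flap down onto them

TASK

Set up the fold-down feeding flap on the tank-side console: first pull out both slide-out support bars under its ends as far as they go, and only then bring the raised flap forward and down so that it lies level on the two supports. Leave the supports out and let go of everything.

Things in the scene. Friction and masses are not known exactly. Their poses are not given: they have to be found in the camera images.
- console: Fixed grey cabinet 220 deep, 340 wide, 190 mm high. Origin on the table below the middle of the flap's hinge line; x points into the cabinet, away from the robot, y left, z up. Hinge line: along y at x 0, z 120. Supports leave the front at y +130 and -130. The drawer between them (y 0) has a like pull but is no support. A timer box (to z 243) is fixed on top at x 150, y -115.
- left_pull (a point): Centre of the top face of the left support's pull, an aluminium block 20 (x) x 24 (y) x 40 high, top at z 113.5; behind it the support is a bar 16 wide, 20 high, tops flush. Slides along console -x against 2 N friction plus damping and stays put. Console x is -55 mm fully in, -140 fully out at the stop; starts 0 to 20 mm out.
- right_pull (a point): The same point on the right support (console y -130), which is just like the left one. Axes of both pulls as the console's.
- flap_bar (a point): Middle of the flap's bar: 10 mm round, along y, 112 clear between stalks, 155 from the hinge line, 37 clear beyond the panel (12 thick, 310 wide, 0.4 kg). Starts leaning back 20 deg, bar at console x 53, z 266; level at x -155, z 120, after 110 deg towards -x. Damped hinge (0.4 N m s/rad): past upright it sinks slowly by itself, beyond level if no support is out. z axis: hinge to bar.

How it is judged:
By the outcome, as a careful person would: the job done as asked, in the order asked, and still so for the second after the job is handed in, with the robot touching nothing.
It also fails if it takes over 64 s, if anything falls off the work surface, if the arm or the gripper's body presses on something with over 40 N, if the wrist force passes 120 N, or if a joint passes its speed limit or range.

ROBOT

A 6-joint arm with a two-finger parallel gripper is mounted at the origin on the work surface. World frame = base frame: x ahead of the robot, y to its left, z up, the work surface at z = 0. Lengths are in m, angles in rad, forces in N, time in s.
With the tool pointing down it reaches from about 0.35 to 0.775 m from the base axis. Payload 5.5 kg.
Tool frame: the origin (TCP) lies between the finger pads; the fingertips stand 17 mm ahead of it and the grasp point (between the pads) lies 2 mm behind it (env.finger_overhang is the distance from the TCP to the fingertips, in m); z points along the fingers, y is the line along which they close (so a half turn about z gives the same grasp; the last joint's range is limited). The gripper opens to 85 mm and grips with 20 to 120 N. Pads are 22 mm wide; open, the fingers measure 114 mm over their backs; the gripper's body (76 mm by 85 mm) begins 54 mm behind the grasp point. The pads swing forward as they close: fully open they stand 13 mm farther back than shut.
Start: joints at [-1.242, 0.313, 0.046, 1.304, 0, 1.431], TCP at [0.26, -0.513, 0.248] pointing down, gripper open.
Joint ranges: [-2.76, 2.76], [-0.86, 1.69], [-1.03, 1.26], [-2.2, 2.34], [-1.47, 1.5], [-3.14, 3.14]. Speed limits (rad/s): [2.57, 2.57, 3.14, 3.14, 3.14, 3.14].

INTERFACE

Orientations are given as a unit quaternion [w, x, y, z].
In Python, from workcell import env gives the robot as it stands. The module is installed in compiled form; this text tells all that it offers.
- The arm moves only by the shell command python3 -m pendant 'ROWS' [FORCE]. ROWS is JSON, a list of rows, each a list of 5 numbers: the gripper's target within -1 to 1 (fully open at 1, half-way at 0, shut at -1), then the shift along the tool's x, y, z in m, then the turn about the tool's z in rad. A call has 1 to 8 rows; each row shifts and turns the commanded pose from where the row before left it, along the tool's axes as they then stand; what a row does not reach is not made up. A row lasts 1/8 s, in which the tool goes at most 62.5 mm and 10.7 degrees, less where a joint would pass 70% of its speed; a pose out of reach is approached as far as the arm can. A call with a gripper value outside its range is refused whole. The fingers move at their own pace and stop on an object; FORCE is the grip in N (left out, the last holds). Time passes only in rows, so rows that do not move let the fingers close. It gives the time, the measured TCP pose, the force, the opening and the grip force at its end, in the units of the state.
- env.get_state(): the state, without advancing time (a new reading comes with each control period).
- env.read_camera(name): name is "scene" or "top" or "wrist"; returns the picture (400x640x3 uint8, red, green, blue); there is no depth.
- env.calibration(name): a dict with "K" (3x3 intrinsics, pixels), "distortion" ([k1, k2, p1, p2, k3] as OpenCV has them; the pictures are not rectified), "T" (4x4, takes a point from camera to world coordinates); the wrist camera has in their place "tool_from_camera" (4x4, takes a point from camera to tool coordinates, whose origin is the TCP and whose axes are the flange's). Camera axes: x right, y down, z forward; pixel columns grow to the right and rows downward; lengths in m; the calibration is good to about 2 mm. A picture is of the moment at which its call begins: read the wrist's pose just before it. calibration takes no time and is no camera call.
- env.hand_in(): hands the job in; it is judged then, once.
Trained networks look in the newest picture that a camera, given by its name, has taken for a name from the list of things; names that differ only in an ending like _2 or _b are one class to them, and where a whole thing is asked for, a point or a joint stands for the part that bears it (a point fixed in the world has none). Each returns a list of dicts, best first, with "score" (0 to 1); they miss things now and then, are a little off and sometimes report something else, mostly with a low value. They report only what shows in the picture. A call takes as long as a camera call.
- env.recognise(camera, label): "centre" ([column, row] in pixels, amid what is visible of it).
The state is a dict: "clock": time; "joint_pos": joint angles; "qvel": joint speeds; "tau": joint torques, N m; "tcp_pos": TCP position; "orientation": TCP orientation; "wrist_force": force on the tool from outside, world axes, zero at the start; "ft_torque": the same for the moment, N m; "finger_gap": finger opening in m; "grip_force": force on a finger pad.
Only numpy, scipy, OpenCV 4.12 (cv2) and the standard library are available. Lean on these libraries where they do the work, as an engineer would, in place of code of your own. Each camera call takes 0.05 s, during which the arm holds its last target. There are 200 camera calls.

## Working session

There is one attempt and no reset: what is moved stays moved. The work goes in short steps, Python scripts to look and compute and a shell command to move; the robot and the scene stay as the last step left them, time stands still between calls to the robot, and variables do not carry over. Pictures are saved under pics/ and viewed, at most 10 in all, crops included, and the job is handed in when it is done.

```bash
mkdir -p pics; cat > h.py <<'E'
import numpy as np, cv2
from workcell import env
from scipy.spatial.transform import Rotation as R
def cam(n):
    c=env.calibration(n); s=env.get_state()
    if 'T' in c: T=np.array(c['T'])
    else:
        W=np.eye(4);q=s['orientation'];W[:3,:3]=R.from_quat([q[1],q[2],q[3],q[0]]).as_matrix();W[:3,3]=s['tcp_pos'];T=W@np.array(c['tool_from_camera'])
    return np.array(c['K']),np.array(c['distortion']),T
def shot(n,f=None):
    C=cam(n); im=env.read_camera(n)
    if f: cv2.imwrite('pics/'+f,im[:,:,::-1])
    return C,im
def ray(C,px):
    u=cv2.undistortPoints(np.array([[px]],float),C[0],C[1])[0,0]
    return C[2][:3,3],C[2][:3,:3]@np.array([u[0],u[1],1])
def atz(C,px,z):
    o,d=ray(C,px); return o+d*(z-o[2])/d[2]
def proj(C,P):
    Ti=np.linalg.inv(C[2]); return cv2.projectPoints(np.atleast_2d(P).astype(float),cv2.Rodrigues(Ti[:3,:3])[0],Ti[:3,3],C[0],C[1])[0][:,0]
E
python3 - <<'E'
from h import *
np.set_printoptions(precision=3,suppress=True)
for n in ['scene','top']:
    C,im=shot(n,n+'0.png'); print(n,C[2][:3,3],C[2][:3,2])
    for l,z in [('left_pull',.1135),('right_pull',.1135),('flap_bar',.266),('console',.19)]:
        for r in env.recognise(n,l)[:3]: print(l,np.round(r['centre'],1),round(r['score'],2),atz(C,r['centre'],z))
s=env.get_state();print(s['orientation'],s['clock'])
E
```

```text
scene [ 0.448 -0.516  0.768] [ 0.227  0.66  -0.716]
left_pull [294.  217.2] 0.77 [0.591 0.068 0.114]
right_pull [328.4 328.8] 0.71 [ 0.572 -0.187  0.114]
flap_bar [346.  241.7] 0.55 [ 0.616 -0.14   0.266]
console [385.7 262.9] 0.59 [ 0.685 -0.146  0.19 ]
top [0.498 0.031 0.953] [ 0.185  0.029 -0.982]
left_pull [307.4 232.6] 0.56 [0.595 0.076 0.114]
right_pull [436.9 248.9] 0.85 [ 0.566 -0.178  0.114]
flap_bar [375.9 201.3] 0.62 [ 0.63  -0.043  0.266]
console [383.3 166.1] 0.56 [ 0.711 -0.065  0.19 ]
[ 0.     0.973  0.232 -0.   ] 0.5
```

View pics/scene0.png

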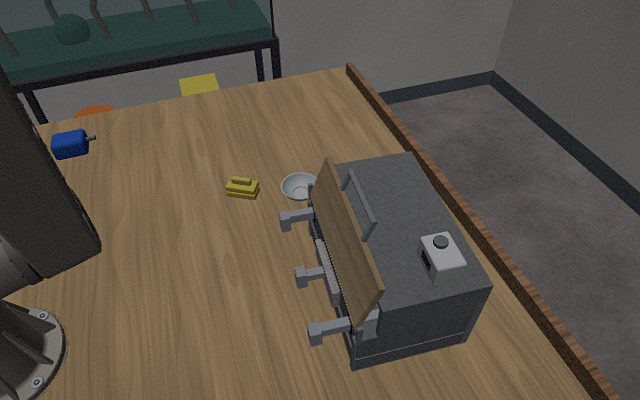

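View pics/top0.png

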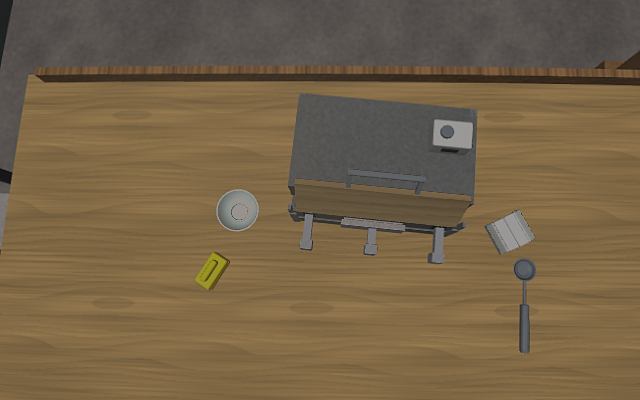

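The scene picture shows the left pull at about (286,219), the drawer pull at (303,277) and the right pull at (318,331). In the top picture they are at (306,245), (370,250) and (436,258), with the bar at (386,177). The recognised centres include the support bars, so I'll zoom in for the blocks' tops.

```bash
python3 - <<'E'
from h import *
im=cv2.imread('pics/top0.png')[155:275,280:480]
cv2.imwrite('pics/topc.png',cv2.resize(im,None,fx=4,fy=4,interpolation=cv2.INTER_CUBIC))
E
```

```text
(no output)
```

View pics/topc.png

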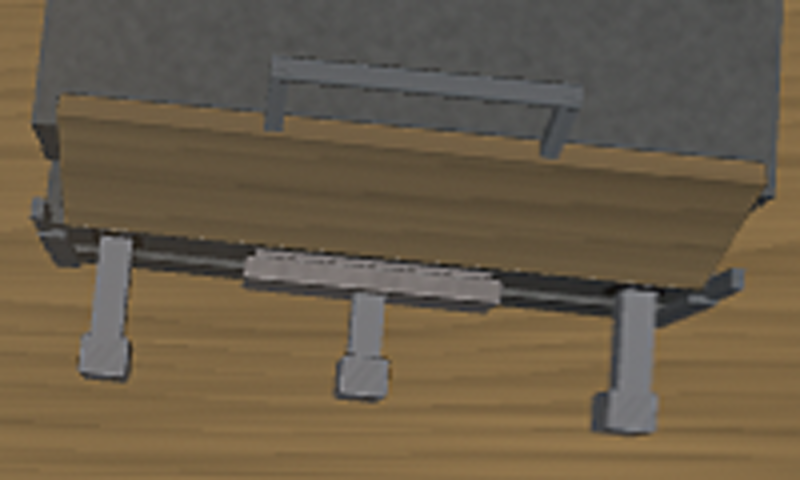

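The enlarged view gives the left pull's top at (306.5,243), the right pull's at (438,257.8), and the bar's ends at (348.5,171.2) and (425.2,179).

```bash
python3 - <<'E'
from h import *
np.set_printoptions(precision=4,suppress=True)
C=cam('top')
a,b=atz(C,[348.5,171.2],.268),atz(C,[425.2,179],.268)
l,r=atz(C,[306.5,243],.1135),atz(C,[438,257.8],.1135)
y=(a-b)/np.linalg.norm(a-b); yaw=np.arctan2(-y[0],y[1]); print('barlen',np.linalg.norm(a-b),'yaw',yaw)
x=np.array([np.cos(yaw),np.sin(yaw),0]);y=np.array([-np.sin(yaw),np.cos(yaw),0])
O=(a+b)/2-.053*x; O[2]=0
print('O',O,'mid',(a+b)/2)
for p in (l,r): print(p,'console',(p-O)@x,(p-O)@y)
s=env.get_state();q=s['orientation'];print(R.from_quat([q[1],q[2],q[3],q[0]]).as_matrix(),s['tcp_pos'],s['finger_gap'])
print(env.calibration('wrist')['tool_from_camera'])
E
```

```text
barlen 0.1268291216949414 yaw -0.09472815346877629
O [ 0.6212 -0.0561  0.    ] mid [ 0.6739 -0.0611  0.268 ]
[0.5741 0.0778 0.1135] console -0.05951200099536081 0.12884847234101457
[ 0.5485 -0.1795  0.1135] console -0.0606900192333772 -0.12970833617989633
[[ 0.8921  0.4518  0.    ]
 [ 0.4518 -0.8921 -0.    ]
 [-0.      0.     -1.    ]] [ 0.2598 -0.513   0.2483] 0.08542057881787159
[[-0.0006 -0.9625 -0.2714  0.0698]
 [ 1.     -0.0005 -0.0003  0.0008]
 [ 0.0001 -0.2714  0.9625 -0.1256]
 [ 0.      0.      0.      1.    ]]
```

```bash
python3 -m pendant '[[1,0,0,0,0.141],[1,0,0,0,0.141],[1,0,0,0,0.141],[1,0,0,0,0.141],[1,0,0,0,0]]'
python3 -m pendant '[[1,0.032,-0.045,0,0],[1,0.032,-0.045,0,0],[1,0.032,-0.045,0,0],[1,0.032,-0.045,0,0],[1,0.032,-0.045,0,0],[1,0.032,-0.045,0,0],[1,0.032,-0.045,0,0],[1,0.032,-0.045,0,0]]'
cat > rel.py <<'E'
from h import *
import sys
np.set_printoptions(precision=4,suppress=True)
O=np.array([.6212,-.0561,0]);w=-.0947
Rc=R.from_euler('z',w).as_matrix()
def where():
    s=env.get_state();q=s['orientation'];M=R.from_quat([q[1],q[2],q[3],q[0]]).as_matrix()
    print('t',s['clock'],'TCP console',Rc.T@(np.array(s['tcp_pos'])-O),'toolx yaw rel',np.arctan2(M[1,0],M[0,0])-w,'F console',Rc.T@np.array(s['wrist_force']),'gap',s['finger_gap'],s['grip_force'])
E
python3 - <<'E'
from rel import *
C,im=shot('wrist','w1.png'); where()
for r in env.recognise('wrist','right_pull')[:2]: print(r, Rc.T@(atz(C,r['centre'],.1135)-O))
E
```

```text
clock: 1.12
tcp_pos: [0.2598, -0.513, 0.2484]
orientation: [0.0, 0.999, -0.047, 0.0]
wrist_force: [-0.5, -0.4, -1.0]
finger_gap: 0.0857
grip_force: 0.0
clock: 2.12
tcp_pos: [0.55, -0.1775, 0.2485]
orientation: [0.0, 0.999, -0.046, 0.0]
wrist_force: [-0.3, -1.1, 0.1]
finger_gap: 0.0854
grip_force: 0.0
t 2.175 TCP console [-0.0565 -0.1223  0.2483] toolx yaw rel 0.007741705836750823 F console [2.1432 2.6942 0.6344] gap 0.08554468999456782 0.0
{'centre': [321.6, 168.9], 'score': 0.69} [-0.0352 -0.1274  0.1135]
```

View pics/w1.png

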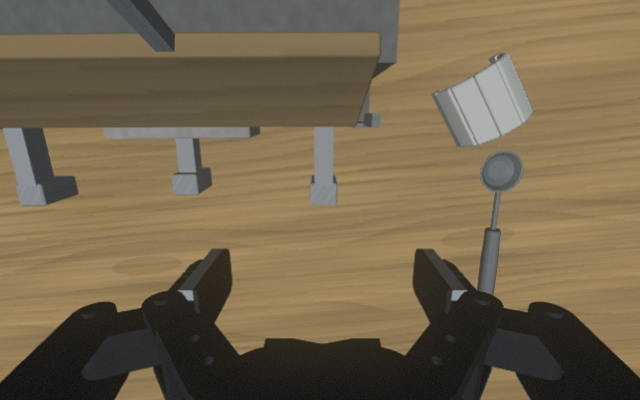

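The wrist view shows the right pull's top face at about (324,190) and the left pull's at (32,194), with nothing in the way of the descent.

```bash
python3 - <<'E'
from rel import *
C=cam('wrist'); where()
for p in ([324,190],[32,194]): print(Rc.T@(atz(C,p,.1135)-O))
E
```

```text
t 2.225 TCP console [-0.0581 -0.1249  0.2481] toolx yaw rel 0.008668816636545618 F console [-0.2507  0.2598 -0.2617] gap 0.0858696288372246 0.0
[-0.0523 -0.1266  0.1135]
[-0.0581  0.1315  0.1135]
```

```bash
python3 -m pendant '[[1,0,0.003,0.037,0],[1,0,0,0.037,0],[1,0,0,0.037,0],[1,0,0,0.037,0],[-1,0,0,0,0],[-1,0,0,0,0],[-1,0,0,0,0],[-1,0,0,0,0]]' 50
python3 -c "
from rel import *
where()"
```

```text
clock: 3.22
tcp_pos: [0.5502, -0.179, 0.1029]
orientation: [-0.003, 0.999, -0.046, 0.002]
wrist_force: [1.9, 12.1, 9.5]
finger_gap: 0.0233
grip_force: 50.5
t 3.225 TCP console [-0.0591 -0.1291  0.1029] toolx yaw rel 0.002212927102806253 F console [ 0.7943 12.246   9.5289] gap 0.02326168560333773 50.52868723869324
```

```bash
python3 -m pendant '[[-1,-0.006,0,0,0],[-1,-0.012,0,0,0],[-1,-0.012,0,0,0],[-1,-0.012,0,0,0],[-1,-0.012,0,0,0],[-1,-0.012,0,0,0],[-1,-0.010,0,0,0],[-1,-0.004,0,0,0]]'
python3 -c "
from rel import *
where()"
python3 -m pendant '[[-1,-0.003,0,0,0],[-1,-0.003,0,0,0],[-1,-0.003,0,0,0],[-1,0,0,0,0]]'
python3 -c "
from rel import *
where()"
```

```text
clock: 4.22
tcp_pos: [0.4706, -0.1718, 0.1029]
orientation: [-0.002, 0.999, -0.046, 0.003]
wrist_force: [2.8, 11.8, 7.9]
finger_gap: 0.0231
grip_force: 50.4
t 4.225 TCP console [-0.139  -0.1295  0.1029] toolx yaw rel 0.002273311318527982 F console [ 1.6917 12.0177  7.9218] gap 0.023118418023019286 50.41546404361725
clock: 4.72
tcp_pos: [0.4699, -0.1719, 0.1032]
orientation: [-0.003, 0.999, -0.045, 0.011]
wrist_force: [29.0, 13.8, -11.8]
finger_gap: 0.0234
grip_force: 50.4
t 4.725 TCP console [-0.1396 -0.1296  0.1032] toolx yaw rel 0.004057160017107486 F console [ 27.525   16.466  -11.7908] gap 0.023379258539916313 50.42627155780792
```

```bash
python3 -m pendant '[[-1,0.008,0,0,0],[1,0,0,0,0],[1,0,0,0,0],[1,0,0,0,0],[1,0,0,-0.05,0],[1,0,0,-0.05,0],[1,0,-0.04,0,0],[1,0,-0.04,0,0]]'
python3 -m pendant '[[1,0.02,-0.04,0,0],[1,0.02,-0.04,0,0],[1,0.02,-0.04,0,0],[1,0.02,-0.04,0,0],[1,0,-0.020,0,0],[1,0,0,0,0],[1,0,0,0,0]]'
python3 - <<'E'
from rel import *
where()
C,im=shot('wrist','w2.png')
for r in env.recognise('wrist','left_pull')[:2]: print(r, Rc.T@(atz(C,r['centre'],.1135)-O))
E
```

```text
clock: 5.72
tcp_pos: [0.4759, -0.0947, 0.2012]
orientation: [0.0, 0.999, -0.049, 0.001]
wrist_force: [0.4, 0.0, -0.6]
finger_gap: 0.0853
grip_force: 0.0
clock: 6.6
tcp_pos: [0.5694, 0.0517, 0.2005]
orientation: [-0.009, 1.0, -0.029, -0.0]
wrist_force: [-0.1, -0.4, -0.6]
finger_gap: 0.0854
grip_force: 0.0
t 6.6 TCP console [-0.0617  0.1024  0.2005] toolx yaw rel 0.03663469510396742 F console [-0.1034 -0.3868 -0.5949] gap 0.08540144523294692 0.0
{'centre': [287.2, 179.2], 'score': 0.86} [-0.0376  0.1295  0.1135]
```

View pics/w2.png

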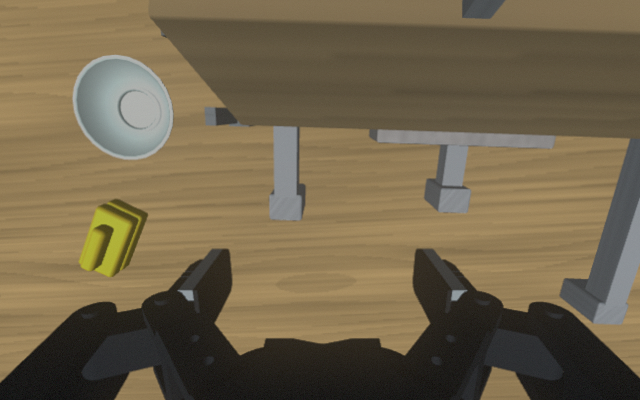

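The left pull's top face is at about (286,207) and clear, and the right support shows fully out. The arm fell short in y and drifted in yaw, so I'm checking the joints.

```bash
python3 - <<'E'
from rel import *
where(); print(env.get_state()['joint_pos'])
print(Rc.T@(atz(cam('wrist'),[286,207],.1135)-O))
E
```

```text
t 6.7 TCP console [-0.0615  0.1024  0.2007] toolx yaw rel 0.03646728162913316 F console [0.91   0.1259 0.5843] gap 0.08552864798560138 0.0
[-0.0593  0.3235 -0.0569  1.1905  0.0188  3.1405]
[-0.058   0.1303  0.1135]
```

```bash
python3 -m pendant '[[1,0,0,0,-0.183],[1,0,0,0,-0.183],[1,0,0,0,-0.183],[1,0,0,0,-0.183],[1,0,0,0,-0.183],[1,0,0,0,-0.183],[1,0,0,0,-0.183],[1,0,0,0,-0.183]]'
python3 -m pendant '[[1,0,0,0,-0.183],[1,0,0,0,-0.183],[1,0,0,0,-0.183],[1,0,0,0,-0.183],[1,0,0,0,-0.183],[1,0,0,0,-0.183],[1,0,0,0,-0.183],[1,0,0,0,-0.183]]'
python3 -m pendant '[[1,0,0,0,-0.177],[1,0,0,0,0],[1,0,0,0,0]]'
python3 -c "
from rel import *
where(); print(env.get_state()['joint_pos'])"
```

```text
clock: 7.7
tcp_pos: [0.5699, 0.0518, 0.2007]
orientation: [-0.007, 0.761, 0.649, 0.007]
wrist_force: [-0.9, -1.0, -0.1]
finger_gap: 0.0851
grip_force: 0.0
clock: 8.7
tcp_pos: [0.5699, 0.0518, 0.2007]
orientation: [-0.001, 0.132, 0.991, 0.009]
wrist_force: [-0.2, 0.5, 0.3]
finger_gap: 0.0854
grip_force: 0.0
clock: 9.07
tcp_pos: [0.5701, 0.0522, 0.2006]
orientation: [0.0, 0.048, 0.999, 0.01]
wrist_force: [0.1, -0.2, -0.1]
finger_gap: 0.0851
grip_force: 0.0
t 9.075 TCP console [-0.0612  0.103   0.2006] toolx yaw rel 3.1393556184197657 F console [ 0.128  -0.2308 -0.1377] gap 0.08510992205135527 0.0
[-0.0584  0.3242 -0.0561  1.1905  0.019   0.0385]
```

```bash
python3 -m pendant '[[1,0,0.027,0,0],[1,0,0,0.025,0],[1,0,0,0.037,0],[1,0,0,0.037,0],[-1,0,0,0,0],[-1,0,0,0,0],[-1,0,0,0,0],[-1,0,0,0,0]]' 50
python3 -c "
from rel import *
where()"
```

```text
clock: 10.07
tcp_pos: [0.5742, 0.0802, 0.1042]
orientation: [0.002, 0.047, 0.999, 0.008]
wrist_force: [-0.3, -3.3, 4.4]
finger_gap: 0.0232
grip_force: 49.9
t 10.075 TCP console [-0.0597  0.1312  0.1042] toolx yaw rel 3.142344028475076 F console [-0.0127 -3.359   4.4374] gap 0.023169220320386267 49.8826003074646
```

```bash
python3 -m pendant '[[-1,0.006,0,0,0],[-1,0.012,0,0,0],[-1,0.012,0,0,0],[-1,0.012,0,0,0],[-1,0.012,0,0,0],[-1,0.012,0,0,0],[-1,0.010,0,0,0],[-1,0.004,0,0,0]]'
python3 -c "
from rel import *
where()"
python3 -m pendant '[[-1,0.003,0,0,0],[-1,0.003,0,0,0],[-1,0.003,0,0,0],[-1,0,0,0,0]]'
python3 -c "
from rel import *
where()"
```

```text
clock: 11.08
tcp_pos: [0.4946, 0.0874, 0.1042]
orientation: [0.003, 0.047, 0.999, 0.008]
wrist_force: [1.8, -6.2, 6.3]
finger_gap: 0.0232
grip_force: 50.3
t 11.075 TCP console [-0.1396  0.1309  0.1042] toolx yaw rel 3.142118041894172 F console [ 2.3918 -6.0386  6.317 ] gap 0.023163855907380612 50.300395488739014
clock: 11.58
tcp_pos: [0.4937, 0.0875, 0.1044]
orientation: [0.009, 0.048, 0.999, 0.008]
wrist_force: [22.9, -7.8, -13.2]
finger_gap: 0.023
grip_force: 50.4
t 11.575 TCP console [-0.1405  0.1309  0.1044] toolx yaw rel 3.140734852686073 F console [ 23.494   -5.5835 -13.212 ] gap 0.0229830013518274 50.43528378009796
```

```bash
python3 -m pendant '[[-1,-0.007,0,0,0],[1,0,0,0,0],[1,0,0,0,0],[1,0,0,0,0],[0.5,0,0,-0.056,0],[0,0,0,-0.058,0],[-1,0,0,-0.058,0],[-1,0,0,-0.058,0]]'
python3 -m pendant '[[-1,-0.036,-0.022,0,0],[-1,-0.036,-0.022,0,0],[-1,-0.036,-0.022,0,0],[-1,-0.036,-0.022,0,0],[-1,-0.036,-0.022,0,0],[-1,-0.036,-0.021,0,0],[-1,0,0,0,0],[-1,0,0,0,0]]'
python3 - <<'E'
from rel import *
where()
C,im=shot('wrist','w3.png'); c,im=shot('top','top3.png')
print(proj(c,[Rc@[-.14,.13,.1135]+O,Rc@[-.14,-.13,.1135]+O]))
E
```

```text
clock: 12.58
tcp_pos: [0.4903, 0.0849, 0.3339]
orientation: [-0.0, 0.046, 0.999, 0.01]
wrist_force: [2.4, 0.0, -0.7]
finger_gap: 0.0095
grip_force: 0.0
clock: 13.58
tcp_pos: [0.6933, -0.0655, 0.3287]
orientation: [-0.001, 0.047, 0.999, 0.01]
wrist_force: [-0.5, -0.5, 0.6]
finger_gap: -0.0002
grip_force: 0.0
t 13.575 TCP console [ 0.0727 -0.0025  0.3287] toolx yaw rel 3.143058217175603 F console [-0.4922 -0.5891  0.5571] gap -0.00023529485082094556 0.0
[[301.1209 284.1146]
 [435.5269 299.0791]]
```

View pics/top3.png

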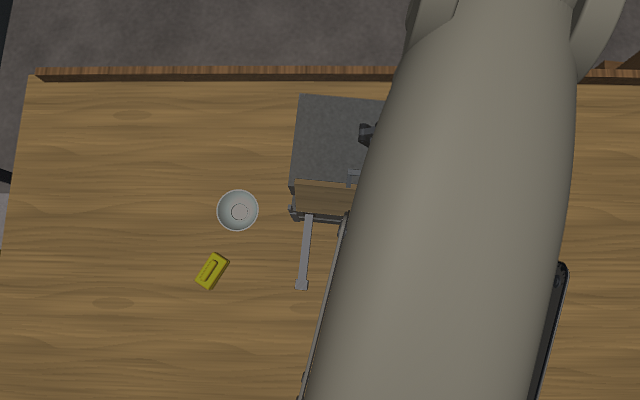

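View pics/w3.png

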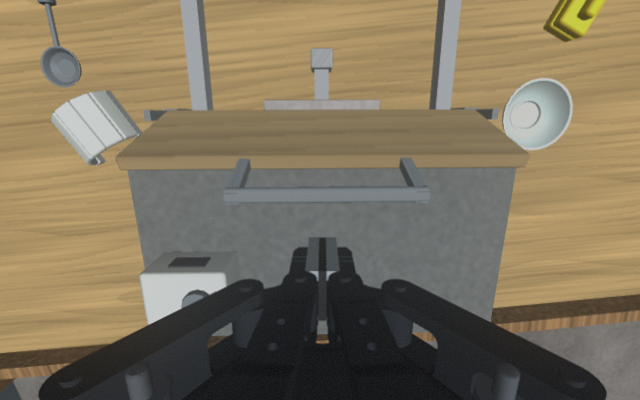

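Top view: the left pull sits at about (301,286), where full extension was predicted. The wrist view shows the closed fingers just behind the bar, which is at (326,195), centred between the stalks.

```bash
python3 - <<'E'
from rel import *
C=cam('wrist')
print(Rc.T@(atz(C,[326,195],.268)-O))
E
python3 -m pendant '[[-1,-0.013,0,0,0],[-1,0,0,0.033,0],[-1,0,0,0.033,0],[-1,0,0,0,0]]'
python3 -c "
from rel import *
where()"
```

```text
[0.0546 0.0016 0.268 ]
clock: 14.18
tcp_pos: [0.7044, -0.0645, 0.2615]
orientation: [-0.003, 0.046, 0.999, 0.01]
wrist_force: [-1.1, -0.0, -0.5]
finger_gap: -0.0003
grip_force: 0.0
t 14.175 TCP console [ 0.0836 -0.0005  0.2615] toolx yaw rel 3.144069819658928 F console [-1.0441 -0.1193 -0.4847] gap -0.0002760954998983932 0.0
```

```bash
python3 -m pendant '[[-1,0.014,0,0,0],[-1,0.014,0,0,0],[-1,0.014,0,0,0],[-1,0.014,0,0,0],[-1,0.014,0,0,0],[-1,0.014,0,0,0],[-1,0.014,0,0,0],[-1,0.014,0,0,0]]'
python3 -m pendant '[[-1,0.014,0,0.004,0],[-1,0.014,0,0.006,0],[-1,0.014,0,0.008,0],[-1,0.014,0,0.009,0]]'
python3 - <<'E'
from rel import *
where()
C,im=shot('wrist','w4.png')
print([(r['centre'],r['score']) for r in env.recognise('wrist','flap_bar')])
E
```

```text
clock: 15.18
tcp_pos: [0.5959, -0.0552, 0.2666]
orientation: [0.003, 0.046, 0.999, 0.009]
wrist_force: [2.7, -1.2, -1.2]
finger_gap: -0.0003
grip_force: 1.0
clock: 15.68
tcp_pos: [0.5406, -0.0499, 0.2398]
orientation: [0.003, 0.046, 0.999, 0.009]
wrist_force: [4.0, -1.9, -3.7]
finger_gap: 0.0001
grip_force: 1.9
t 15.675 TCP console [-0.0808 -0.0014  0.2398] toolx yaw rel 3.143458492333674 F console [ 4.1364 -1.5231 -3.7011] gap 5.01026630697235e-05 1.9457178935408592
[([328.2, 249.7], 0.98)]
```

View pics/w4.png

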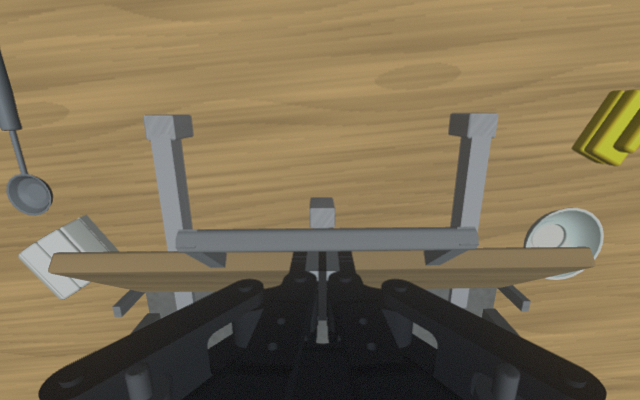

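The flap is now about 40° past upright, with the bar at (328,240). Both support pulls show level with each other, at (168,127) and (473,125). I'll lift clear and let it sink.

```bash
python3 -m pendant '[[-1,-0.004,0,0,0],[-1,0,0,-0.05,0],[-1,0,0,-0.05,0],[-1,0,0,-0.03,0],[-1,0,0,0,0],[-1,0,0,0,0],[-1,0,0,0,0],[-1,0,0,0,0]]'
for i in 1 2 3 4; do python3 -m pendant '[[-1,0,0,0,0],[-1,0,0,0,0],[-1,0,0,0,0],[-1,0,0,0,0],[-1,0,0,0,0],[-1,0,0,0,0],[-1,0,0,0,0],[-1,0,0,0,0]]' >/dev/null; done
python3 - <<'E'
from rel import *
where()
C,im=shot('scene','s5.png'); 
P=[[-.155,.06,.12],[-.155,-.06,.12],[-.14,.13,.1135],[-.14,-.13,.1135]]
print(proj(C,[Rc@p+O for p in P])); C,im=shot('wrist','w5.png');print(proj(C,[Rc@p+O for p in P]))
print([(r['centre'],r['score']) for r in env.recognise('wrist','flap_bar')], proj(C,Rc@[-.155,0,.12]+O))
E
```

```text
clock: 16.77
tcp_pos: [0.5431, -0.0524, 0.3654]
orientation: [-0.001, 0.047, 0.999, 0.01]
wrist_force: [-0.2, -0.5, -0.1]
finger_gap: 0.0002
grip_force: 0.0
t 20.775 TCP console [-0.0778 -0.0038  0.3665] toolx yaw rel 3.1429476092507413 F console [ 0.1884 -0.7246 -0.3421] gap -0.0002997282667405237 0.0
[[240.924  249.008 ]
 [249.3805 303.2749]
 [244.7362 222.7544]
 [265.0439 340.3929]]
[[372.8968 104.9636]
 [269.5794 104.8247]
 [429.3039 118.2768]
 [211.8573 118.1626]]
[] [[321.4012 104.8765]]
```

View pics/s5.png

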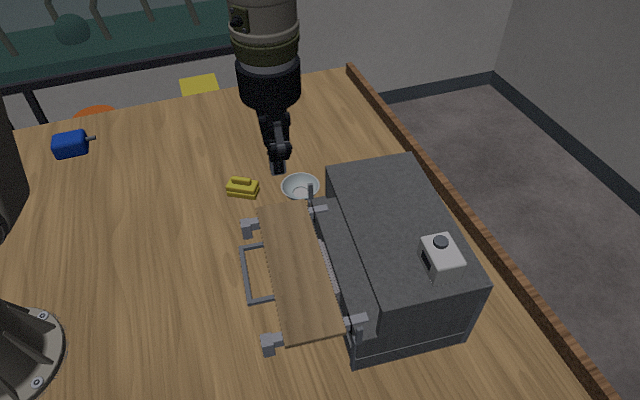

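View pics/w5.png

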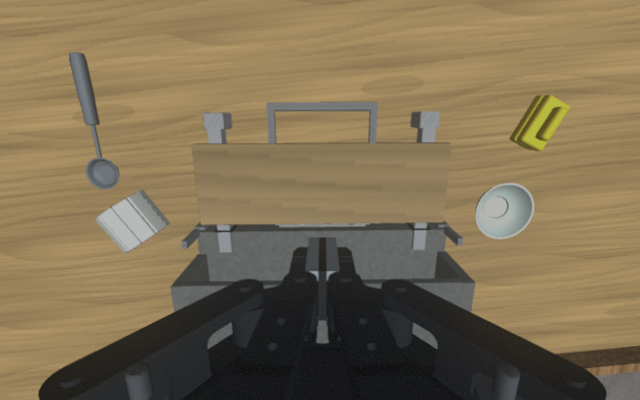

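The flap lies level on both supports: its bar is at row 105 in the wrist view, where 104.9 was predicted for level. Both pulls are out at (217,119) and (426,119), and the robot is touching nothing.

```bash
python3 -c "
from workcell import env
print(env.hand_in())"
```

```text
the job is handed in; nothing more can be done
None
```

I pulled both supports out to their stops, then lowered the flap level onto them, let go of everything and handed the job in at about 21 s.

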